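# Cure a gel swatch plate under a spring-return lamp

## Task

Slide the spatula under the black swatch plate on the wooden rack, lift it and set it down centred and square on the metal bed of the cure lamp; the gel is wet, so never touch the plate with the gripper. Pull the spatula clear and lay it, blade flat, on the bench. Then take the orange post of the lamp arm, swing the arm over the plate against its spring until it meets its stop, and finish while still holding it there; leave the bottles, jars and nail file where they stand.

Things in the scene. Friction and masses are not known exactly. Their poses are not given: they have to be found in the camera images.
- rack: Wooden drying rack, fixed: two rails along its x, each 64 long, 18 wide, tops 24 mm up, with a free gap of 52 mm between them (y -26 to 26), open down to the bench and on the robot's side (-x); a bar 10 mm high joins them behind (x 32 to 44). Origin on the bench, middle of the rails. The plate starts on it, centred within 4 mm. Rack and station stand side by side; which is left varies.
- plate: Black swatch plate 50 (x) by 80 (y) by 5 mm thick, about 50 g, with a row of five coloured nail tips (2 mm high) along y. Origin at the centre of its underside. It lies across the two rails, bridging their gap.
- spatula: Lifting spatula, 90 g, standing level on the bench. Origin on its underside below the middle of the green grip; x points to the blade. Steel blade x 55 to 115, 34 wide, 3 mm thick, underside at z 0. Upright neck 20 wide, 44 high at x 53. Green grip bar x -47 to 53, 13 wide, z 32 to 56. A 24 mm wide foot at x -47 to -41 reaches down to z 0, so it stands by itself.
- spatula_grip (a point): Middle of the spatula's green grip, 44 mm above its underside; the grip is 13 mm wide across y, held from above.
- blade (a point): Centre of the blade's upper face: 85 mm ahead of the grip's middle along the spatula's x, 3 mm above its underside.
- station: Cure station, fixed: an aluminium bed of two rails like the rack's (64 long, 18 wide, tops 24 mm up, 52 mm free gap, open on the robot's side -x), a bar 10 mm high behind them (x 32 to 122) and on it, at x 90, y 0, the bracket and pivot body of the lamp arm, 118 mm high. Origin on the bench, middle of the bed's rails.
- bed (a point): Centre of the cure station's bed, level with the rail tops (24 mm above the bench): where the underside of the plate belongs, plate and station axes parallel.
- lamp_arm (a joint): Angle (rad) of the lamp arm about its upright pivot: 0 parked, out to the -y side of the bed; 1.2 at its stop, with the lamp right above the bed. It grows clockwise seen from above. A spring always returns it to 0: at the orange post it takes about 3 N to start and 7 N at the stop.
- lamp_grip (a point): On the axis of the orange upright post (18 mm diameter, from 106 to 154 mm above the bench) on top of the white lamp head, 130 mm above the bench, 90 mm from the pivot; moves with the arm. The lamp head under it is a disc of 62 mm diameter, from 78 to 106 mm above the bench; a grey bar joins it to the pivot.
- lamp_pivot (a point): Point on the lamp arm's upright pivot axis, 130 mm above the bench, fixed to the station 90 mm beyond the bed's centre.
- polish_lilac: A bystander to leave where it stands. Lilac nail polish bottle, 34 mm diameter, 76 high; origin under its centre.
- polish_rose: A bystander to leave where it stands. Rose nail polish bottle, 34 mm diameter, 76 high; origin under its centre.
- jar_black: A bystander to leave where it stands. Black gel jar, 52 mm diameter, 42 high; origin under its centre.
- jar_white: A bystander to leave where it stands. White powder jar, 60 mm diameter, 50 high; origin under its centre.
- bottle_blue: A bystander to leave where it stands. Blue bottle with black cap, 44 mm diameter, 150 high; origin under its centre.
- nail_file: A bystander to leave where it stands. Yellow nail file lying flat, 130 by 26 by 6 mm; origin under its centre.
Mind the look-alikes: they are no part of the job. Of the things like the spatula, leave any that is purple or red; of the rest the larger one is meant.

How it is judged:
By the outcome, as a careful person would: the job done as asked, in the order asked, and still so for the second after the job is handed in, while the arm keeps its last pose, push and grip.
It also fails if it takes over 64 s, if anything falls off the work surface, if the arm or the gripper's body presses on something with over 40 N, if the wrist force passes 120 N, or if a joint passes its speed limit or range.

## Robot

A 6-joint arm with a two-finger parallel gripper is mounted at the origin on the work surface. World frame = base frame: x ahead of the robot, y to its left, z up, the work surface at z = 0. Lengths are in m, angles in rad, forces in N, time in s.
With the tool pointing down it reaches from about 0.375 to 0.9 m from the base axis. Payload 3.1 kg.
Tool frame: the origin (TCP) lies at the centre of the arm's flange, where the gripper is bolted on; the fingertips stand 173 mm ahead of it and the grasp point (between the pads) lies 155 mm ahead of it (tip_extent is the distance from the TCP to the fingertips, in m); z points along the fingers, y is the direction in which the jaws open and shut (so a half turn about z gives the same grasp; the last joint's range is limited). The gripper opens to 85 mm and grips with 20 to 120 N. Pads are 22 mm wide; open, the fingers measure 114 mm over their backs; the gripper's body (76 mm by 85 mm) begins 54 mm behind the grasp point. The pads swing forward as they close: fully open they stand 13 mm farther back than shut.
Start: joints at [-1.528, 0.527, 1.433, -0, 1.181, -0.178], TCP at [0.138, -0.61, 0.405] pointing down, gripper open.
Joint ranges: [-3.08, 3.08], [-0.75, 2.2], [0.22, 2.44], [-1.43, 4.57], [0, 2.65], [-2.85, 2.85]. Speed limits (rad/s): [2.79, 2.79, 3.14, 3.14, 3.14, 3.14].

## Interface

Orientations are given as a unit quaternion [x, y, z, w].
In Python, from station import sense, snapshot, sign_off, tip_extent gives the robot as it stands. The module is installed in compiled form; this text tells all that it offers.
- The arm moves only by the tool servo_tool, never from a script. Its argument "rows" is a list of rows, each a list of 3 entries, a list of its own where there are three numbers: the shift along the tool's x, y, z in mm, then the turn about the tool's z in degrees, then the opening, from -1 (shut) to 1 (fully open), so that 0 is half open. A call has 1 to 8 rows; each row is the pose to reach, as a shift and turn from the pose measured when the call began, along the tool's axes at that moment; what a row does not reach only later rows make up. A row lasts 1/10 s, in which the tool goes at most 50 mm and 8.59 degrees, less where a joint would pass 70% of its speed; a pose out of reach is approached as far as the arm can. A call with a gripper value outside its range is refused whole. The fingers move at their own pace and stop on an object; "force" is the grip in N (left out, the last holds). Time passes only in rows, so rows that repeat a pose let the fingers close. It gives the time, the measured TCP pose, the force and the opening at its end, in the units of the state.
- sense(): the state, without advancing time (a new reading comes with each control period).
- snapshot(name): name is "side" or "top" or "wrist"; returns a dict with "image" (400x640x3 uint8, blue, green, red), "z_map" (400x640 float32, m along the optical axis (not along the pixel's ray), 0 where there is no reading), "vertical_fov" (degrees; the focal length in pixels is half the picture's height over the tangent of half this angle, whatever the lens; pixels are square), "cx", "cy" (the principal point, pixels), "cam_to_world" (4x4, takes a point from camera to world coordinates). Camera axes: x right, y down, z forward; pixel columns grow to the right and rows downward; lengths in m; the calibration is good to about 2 mm. A picture is of the moment at which its call begins.
- sign_off(): hands the job in, once; it reports no verdict.
The state is a dict: "t": time; "q": joint angles; "qd": joint speeds; "tau": joint torques, N m; "tcp_pos": TCP position; "tool_rot": TCP orientation; "force": force on the tool from outside, world axes, zero at the start; "ft_torque": the same for the moment, N m; "finger_gap": opening from 0.0 (shut) to 1.0 (fully open).
Only numpy, scipy, OpenCV 4.12 (cv2) and the standard library are available. Lean on these libraries where they do the work, as an engineer would, in place of code of your own. Each camera call takes 0.05 s, during which the arm holds its last target. There are 200 camera calls.

## Working session

There is one attempt and no reset: what is moved stays moved. The work goes in short steps, Python scripts to look and compute and a tool call to move; the robot and the scene stay as the last step left them, time stands still between calls to the robot, and variables do not carry over. Pictures are saved under pics/ and viewed, about 8 in all and at most 12, crops included, and the job is handed in when it is done.

Besides the shell and the picture viewer there is one more tool, called after "Request:" by a JSON object that holds its "api" and its "payload", one argument or row to a line. servo_tool: Moves the arm, as the interface text tells. Its arguments: {"type":"object","properties":{"rows":{"type":"array"},"force":{"type":"number"}},"required":["rows"]}

```bash
mkdir -p pics; cat > h.py <<'E'
import numpy as np, cv2
from station import sense, snapshot, sign_off, tip_extent
def pts(s):
    h,w=s["z_map"].shape; f=h/2/np.tan(np.radians(s["vertical_fov"])/2)
    v,u=np.mgrid[:h,:w]; z=s["z_map"]
    P=np.stack([(u-s["cx"])/f*z,(v-s["cy"])/f*z,z],-1); T=np.array(s["cam_to_world"])
    return P@T[:3,:3].T+T[:3,3]
E
python3 - <<'E'
from h import *
st=sense(); print(st, tip_extent)
for n in ("side","top"):
    s=snapshot(n); cv2.imwrite(f"pics/{n}0.png",s["image"]); np.savez(f"{n}0.npz",im=s["image"],P=pts(s)); print(n,s["vertical_fov"],s["cx"],s["cy"],np.round(s["cam_to_world"],3).tolist())
E
```

```text
{'t': 0.0, 'q': array([-1.52749428e+00,  5.28433509e-01,  1.43390559e+00,  2.94221905e-05,
        1.18138613e+00, -1.78507400e-01]), 'qd': array([ 0.00077769,  0.00050562, -0.00050967, -0.00060721, -0.00100637,
       -0.00238837]), 'tau': array([-1.33955713e-03, -4.42357957e+01, -1.78025275e+01, -2.95729014e-04,
        8.53933976e-03,  1.39504084e-05]), 'tcp_pos': array([ 0.13750919, -0.60932861,  0.40375224]), 'tool_rot': array([ 9.93856427e-01,  1.10671882e-01,  8.56018624e-05, -1.06293560e-03]), 'force': array([-0.79058635, -0.02928926,  0.35790886]), 'ft_torque': array([ 0.00228666,  0.0137168 , -0.00285163]), 'finger_gap': 1.002120668156778} 0.1734
side 43.948352947886136 322.7072176918984 198.97423577094287 [[0.936, -0.26, 0.237, 0.196], [-0.352, -0.686, 0.637, -0.991], [-0.004, -0.68, -0.733, 1.199], [0.0, 0.0, 0.0, 1.0]]
top 42.65574494107421 321.59983207258267 205.8132500294472 [[-0.007, -0.988, 0.156, 0.359], [-1.0, 0.004, -0.016, -0.011], [0.015, -0.156, -0.988, 1.362], [0.0, 0.0, 0.0, 1.0]]
```

View pics/top0.png

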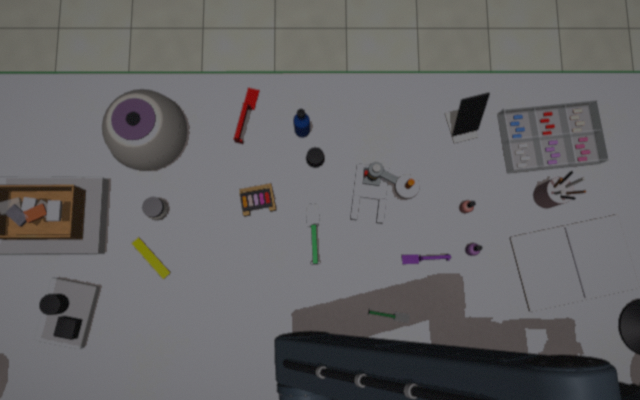

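View pics/side0.png

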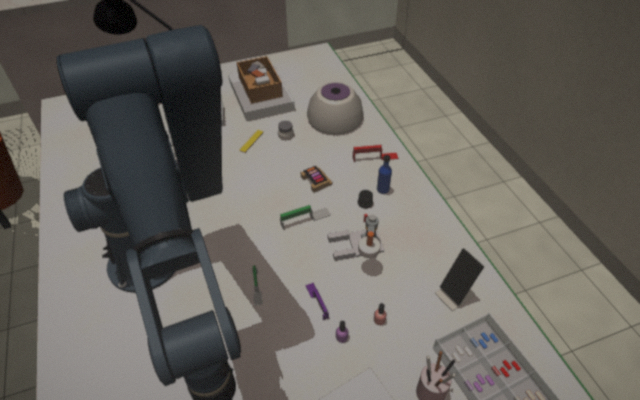

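Top view: the things like the spatula are red (245,115), purple (425,258), large green (315,237, blade up to 313,205) and small green (382,314). By the description, the large green one is meant. The rack with the plate is at (257,198), the station at (370,190) and the orange post at (410,183).

```bash
python3 - <<'E'
from h import *
d=np.load("top0.npz"); im=d["im"]; P=d["P"]
cv2.imwrite("pics/crop1.png",cv2.resize(im[140:330,220:480],None,fx=3,fy=3,interpolation=cv2.INTER_CUBIC))
hsv=cv2.cvtColor(im,cv2.COLOR_BGR2HSV)
def rep(n,m,box):
    k=np.zeros(m.shape,bool); u0,v0,u1,v1=box; k[v0:v1,u0:u1]=1
    k&=m&(P[...,2]>-0.05)
    p=P[k]; 
    if len(p)<5: print(n,len(p)); return
    r=cv2.minAreaRect((p[:,:2]*1000).astype(np.float32)); print(n,len(p),"c",np.round(r[0],1),"size",np.round(r[1],1),"ang",round(r[2],1),"z",np.round(np.percentile(p[:,2],[5,50,95]),3))
Z=P[...,2]
g=(hsv[...,0]>40)&(hsv[...,0]<85)&(hsv[...,1]>100)
rep("green big",g,(295,195,335,280)); rep("green hi",g&(Z>.045),(295,195,335,280)); rep("green small",g,(355,300,410,325))
rep("rack+plate",(Z>.012),(225,170,290,225))
rep("plate",(Z>.012)&(hsv[...,2]<60),(225,170,290,225))
rep("wood z",(Z>.012)&(Z<.0275),(225,170,290,225))
rep("stn rails",(Z>.015)&(Z<.035),(340,150,392,235))
o=(hsv[...,0]>3)&(hsv[...,0]<22)&(hsv[...,1]>150)&(hsv[...,2]>100)
rep("post",o&(Z>.13),(390,165,430,210))
rep("pivot",(Z>.105),(355,150,385,190))
rep("lamp",(Z>.095)&(Z<.115),(390,165,430,210))
rep("blade",(Z>.0015)&(Z<.015),(295,195,335,225))
E
```

```text
green big 157 c [437.4 -13.3] size [156.2  11.6] ang 2.2 z [0.052 0.056 0.061]
green hi 157 c [437.4 -13.3] size [156.2  11.6] ang 2.2 z [0.052 0.056 0.061]
green small 51 c [ 289.5 -182.9] size [65.   5.2] ang 80.1 z [0.035 0.038 0.041]
rack+plate 752 c [485.5  95.4] size [314.5  99.2] ang 22.5 z [0.015 0.029 0.035]
plate 208 c [588.  140.7] size [49.2 77. ] ang 10.0 z [0.024 0.029 0.033]
wood z 285 c [591.3 139. ] size [74.6 87.6] ang 10.5 z [0.013 0.025 0.027]
stn rails 491 c [ 604.7 -161. ] size [ 88.  148.3] ang 81.9 z [0.016 0.023 0.029]
post 24 c [ 606.9 -246. ] size [10.8 11.8] ang 0.1 z [0.151 0.154 0.156]
pivot 146 c [518.9 -85.1] size [ 45.8 349.5] ang 57.5 z [0.105 0.108 0.121]
lamp 461 c [ 608.7 -239.9] size [74.2 60.7] ang 86.9 z [0.1   0.105 0.11 ]
blade 515 c [563.7 -14. ] size [105.1  79.3] ang 89.7 z [0.002 0.003 0.007]
```

View pics/crop1.png

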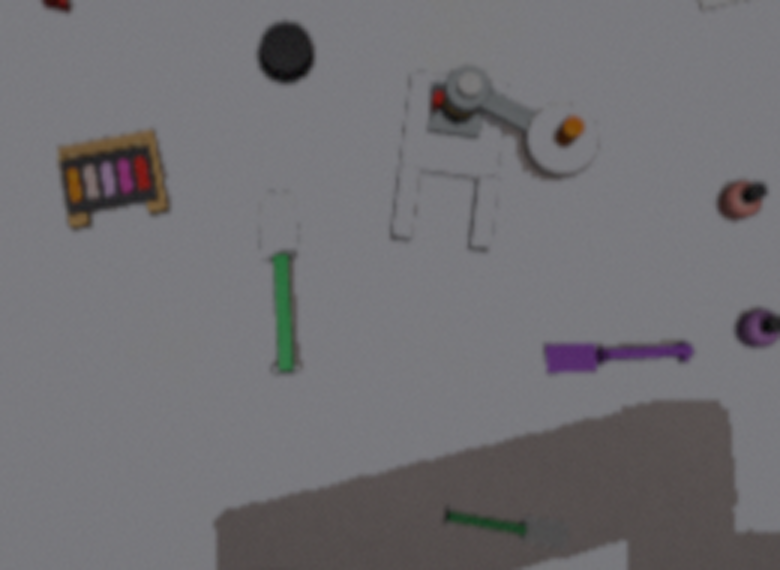

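The crop confirms the choice: the large green spatula's grip runs from about (314,224) to (316,264) in full-image pixels, blade away from the robot. I'll refine the numbers once and then move.

```bash
cat >> h.py <<'E'
def rect(m,P,zlo,zhi,c,r):
    """min-area rect of masked points, z window, within r (m) of c; length sides taken as 1-99 percentiles"""
    k=m&(P[...,2]>zlo)&(P[...,2]<zhi)&(np.hypot(P[...,0]-c[0],P[...,1]-c[1])<r)
    p=P[k]*1000
    q=p[:,:2].astype(np.float32); (cx,cy),(w,h),a=cv2.minAreaRect(q)
    return dict(n=len(p),c=np.round([cx,cy],1),wh=np.round([w,h],1),ang=round(a,1),mean=np.round(p.mean(0),1),zpct=np.round(np.percentile(p[:,2],[5,50,95]),1))
E
python3 - <<'E'
from h import *
for n in ("top","side"):
    d=np.load(n+"0.npz"); im=d["im"]; P=d["P"]; hsv=cv2.cvtColor(im,cv2.COLOR_BGR2HSV); A=np.ones(im.shape[:2],bool)
    g=(hsv[...,0]>40)&(hsv[...,0]<85)&(hsv[...,1]>100)
    o=(hsv[...,0]>3)&(hsv[...,0]<22)&(hsv[...,1]>120)
    for nm,a in dict(grip=(g,.050,.066,(.475,-.012),.075), foot=(A,.05,.066,(.475,-.012),.075), plate=(A,.0275,.037,(.588,.14),.07), wood=(A,.018,.027,(.588,.14),.075),
      rails=(A,.018,.03,(.57,-.165),.07), bar=(A,.006,.014,(.64,-.165),.09), piv=(A,.110,.135,(.672,-.17),.05), post=(o,.145,.165,(.61,-.247),.05)).items():
        try: print(n,nm,rect(*a[:1],P,*a[1:]))
        except Exception as e: print(n,nm,"none")
E
```

```text
top grip {'n': 156, 'c': array([468.1, -12.3]), 'wh': array([94.7, 10.7]), 'ang': 3.0, 'mean': array([468.4, -12.2,  56.3]), 'zpct': array([51.7, 56.1, 60.6])}
top foot {'n': 197, 'c': array([469.6, -11.8]), 'wh': array([97.6, 12.8]), 'ang': 2.5, 'mean': array([469.1, -11.7,  56.2]), 'zpct': array([51.7, 56.1, 60.6])}
top plate {'n': 452, 'c': array([585.3, 137.5]), 'wh': array([62.6, 87. ]), 'ang': 11.2, 'mean': array([587.5, 140.2,  30.7]), 'zpct': array([27.9, 30.4, 34.5])}
top wood {'n': 221, 'c': array([586.4, 138.2]), 'wh': array([64.7, 87.5]), 'ang': 10.5, 'mean': array([584.4, 133.1,  24.5]), 'zpct': array([20.8, 25.1, 26.8])}
top rails {'n': 381, 'c': array([ 586. , -158.3]), 'wh': array([ 88., 110.]), 'ang': 81.9, 'mean': array([ 574.7, -157.4,   23.5]), 'zpct': array([19.2, 23.6, 27.5])}
top bar {'n': 596, 'c': array([ 644.8, -161.3]), 'wh': array([143.6, 169.7]), 'ang': 84.9, 'mean': array([ 629.6, -161. ,   10.1]), 'zpct': array([ 6.4, 10.3, 13.3])}
top piv {'n': 57, 'c': array([ 651.3, -164.9]), 'wh': array([18.6, 23.8]), 'ang': 14.1, 'mean': array([ 651.7, -167.4,  117
[... 830 characters left out ...]
array([20. , 23.7, 26.7])}
side rails {'n': 262, 'c': array([ 584. , -157.2]), 'wh': array([ 92.6, 105.1]), 'ang': 81.9, 'mean': array([ 564.9, -156.5,   24.2]), 'zpct': array([19.9, 24.4, 28.4])}
side bar {'n': 301, 'c': array([ 639. , -163.9]), 'wh': array([158.6, 174.9]), 'ang': 58.9, 'mean': array([ 624.3, -156.6,    9.9]), 'zpct': array([ 6.3,  9.9, 13.4])}
side piv {'n': 48, 'c': array([ 653.9, -166.6]), 'wh': array([22. , 25.9]), 'ang': 0.4, 'mean': array([ 652.3, -168.3,  116.9]), 'zpct': array([110.2, 117.7, 121.4])}
side post {'n': 32, 'c': array([ 608.9, -246.8]), 'wh': array([14.4, 15.7]), 'ang': 79.0, 'mean': array([ 608.2, -247.5,  152.5]), 'zpct': array([147.4, 152.7, 156.1])}
```

Request:
{"api": "servo_tool", "payload": {
  "rows": [
    [[450, -510, 60], 10, 1],
    [[450, -510, 60], 10, 1],
    [[450, -510, 60], 10, 1],
    [[450, -510, 60], 10, 1],
    [[450, -510, 60], 10, 1],
    [[450, -510, 60], 10, 1],
    [[450, -510, 60], 10, 1],
    [[450, -510, 60], 10, 1]
  ]
}}

```text
t: 0.9
tcp_pos: [0.3293, -0.2583, 0.3695]
tool_rot: [1.0, 0.023, 0.0, -0.001]
force: [0.8, -0.9, 0.5]
finger_gap: 1.001
```

```bash
cat >> h.py <<'E'
def pose():
    s=sense(); x,y,z,w=s["tool_rot"]; return s, np.degrees(2*np.arctan2(y,x)), np.degrees(2*np.arcsin(min(1,np.hypot(z,w))))
def go(tx,ty,tz,yaw):
    s,y,t=pose(); p=s["tcp_pos"]*1000; d=np.array([tx,ty])-p[:2]; a=np.radians(y)
    turn=(y-yaw+180)%360-180
    print("t",round(s["t"],2),"tcp",np.round(p,1),"yaw",round(y,2),"tilt",round(t,2),"F",np.round(s["force"],1),"gap",round(s["finger_gap"],3))
    print(" -> shift",np.round([d[0]*np.cos(a)+d[1]*np.sin(a), d[0]*np.sin(a)-d[1]*np.cos(a), p[2]-tz],1),"turn",round(turn,2))
E
python3 -c "
from h import *
go(466,-12,330,2.5)"
```

```text
t 0.9 tcp [ 329.3 -258.3  369.5] yaw 2.66 tilt 0.12 F [ 0.8 -0.9  0.5] gap 1.001
 -> shift [ 148.  -239.7   39.5] turn 0.16
```

Request:
{"api": "servo_tool", "payload": {
  "rows": [
    [[148, -240, 40], 0, 1],
    [[148, -240, 40], 0, 1],
    [[148, -240, 40], 0, 1],
    [[148, -240, 40], 0, 1],
    [[148, -240, 40], 0, 1],
    [[148, -240, 40], 0, 1],
    [[148, -240, 40], 0, 1],
    [[148, -240, 40], 0, 1]
  ]
}}

```text
t: 1.7
tcp_pos: [0.4659, -0.0109, 0.3297]
tool_rot: [1.0, 0.025, -0.001, -0.001]
force: [0.3, -0.1, 0.2]
finger_gap: 1.0
```

```bash
python3 - <<'E'
from h import *
go(466,-12,199,2.5)
s=snapshot("wrist"); cv2.imwrite("pics/w1.png",s["image"]); P=pts(s); np.savez("w1.npz",im=s["image"],P=P); im=s["image"]
hsv=cv2.cvtColor(im,cv2.COLOR_BGR2HSV); g=(hsv[...,0]>40)&(hsv[...,0]<85)&(hsv[...,1]>100)
print(rect(g,P,.050,.062,(.468,-.012),.075)); print(np.round(s["cam_to_world"],3).tolist())
E
```

```text
t 1.7 tcp [465.9 -10.9 329.7] yaw 2.81 tilt 0.13 F [ 0.3 -0.1  0.2] gap 1.0
 -> shift [1.000e-01 1.100e+00 1.307e+02] turn 0.31
{'n': 1618, 'c': array([470.4, -12.1]), 'wh': array([99.4, 12.2]), 'ang': 2.5, 'mean': array([473.4, -12.1,  55.5]), 'zpct': array([54.4, 55.5, 56.6])}
[[0.05, -0.942, -0.331, 0.551], [-0.999, -0.047, -0.016, -0.007], [-0.0, 0.331, -0.944, 0.298], [0.0, 0.0, 0.0, 1.0]]
```

View pics/w1.png

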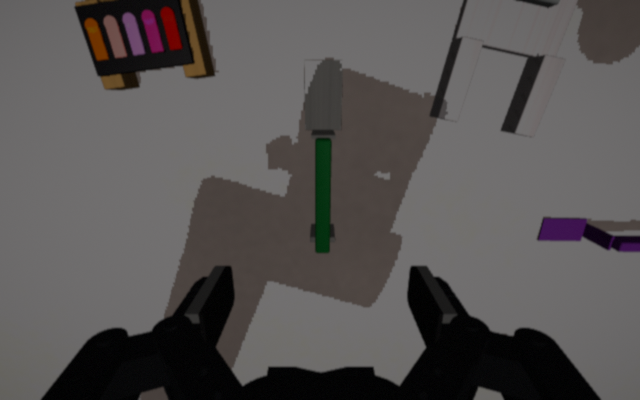

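The wrist view shows the green grip at (322,195), with the blade ahead at (322,100). It measures 99×12 mm at a height of 55 mm, which matches. Next: descend and grip.

Request:
{"api": "servo_tool", "payload": {
  "rows": [
    [[1, 1, 35], 0.3, 1],
    [[1, 1, 75], 0.3, 1],
    [[1, 1, 110], 0.3, 1],
    [[1, 1, 131], 0.3, 1],
    [[1, 1, 131], 0.3, 1],
    [[1, 1, 131], 0.3, 1]
  ],
  "force": 80
}}

```text
t: 2.35
tcp_pos: [0.4664, -0.0137, 0.1991]
tool_rot: [1.0, 0.02, -0.001, -0.001]
force: [0.8, 0.9, 0.0]
finger_gap: 1.001
```

```bash
python3 -c "
from h import *
go(467.3,-12.2,199,2.5)"
```

```text
t 2.35 tcp [466.4 -13.7 199.1] yaw 2.27 tilt 0.15 F [0.8 0.9 0. ] gap 1.001
 -> shift [ 1.  -1.5  0.1] turn -0.23
```

Request:
{"api": "servo_tool", "payload": {
  "rows": [
    [[1, -1.5, 0], -0.2, 1],
    [[1, -1.5, 0], -0.2, 0.2],
    [[1, -1.5, 0], -0.2, -1],
    [[1, -1.5, 0], -0.2, -1],
    [[1, -1.5, 0], -0.2, -1],
    [[1, -1.5, 0], -0.2, -1],
    [[1, -1.5, 0], -0.2, -1],
    [[1, -1.5, 0], -0.2, -1]
  ]
}}

```text
t: 3.15
tcp_pos: [0.4673, -0.0121, 0.1994]
tool_rot: [1.0, 0.022, -0.001, -0.001]
force: [-0.5, 0.1, 5.4]
finger_gap: 0.139
```

```bash
python3 -c "
from h import *
go(467.3,-12.2,199,2.5)"
```

```text
t 3.15 tcp [467.3 -12.1 199.4] yaw 2.48 tilt 0.14 F [-0.5  0.1  5.4] gap 0.139
 -> shift [-0.   0.1  0.4] turn -0.02
```

Request:
{"api": "servo_tool", "payload": {
  "rows": [
    [[0, 0, -15], 0, -1],
    [[5, 0, -45], 0, -1],
    [[20, 0, -80], 0, -1],
    [[40, 0, -120], 0, -1],
    [[50, 0, -150], 0, -1],
    [[50, 0, -150], 0, -1],
    [[50, 0, -150], 0, -1],
    [[50, 0, -150], 0, -1]
  ]
}}

```text
t: 3.95
tcp_pos: [0.5162, -0.0099, 0.3477]
tool_rot: [1.0, 0.022, -0.003, -0.002]
force: [-0.8, 0.1, -1.1]
finger_gap: 0.139
```

```bash
python3 - <<'E'
from h import *
go(430.7,109.4,240,10.5)
s=snapshot("wrist"); cv2.imwrite("pics/w2.png",s["image"]); P=pts(s); np.savez("w2.npz",im=s["image"],P=P); im=s["image"]
hsv=cv2.cvtColor(im,cv2.COLOR_BGR2HSV); A=np.ones(P.shape[:2],bool)
g=(hsv[...,0]>40)&(hsv[...,0]<85)&(hsv[...,1]>100)
print("grip",rect(g,P,.1,.3,(.52,-.012),.08))
print("plate",rect(A,P,.0275,.036,(.588,.138),.07)); print("wood",rect(A,P,.02,.0265,(.588,.138),.06))
print("rails",rect(A,P,.018,.028,(.563,-.155),.07)); print("bar",rect(A,P,.006,.013,(.64,-.165),.09))
print("piv",rect(A,P,.110,.125,(.652,-.168),.02))
o=(hsv[...,0]>3)&(hsv[...,0]<22)&(hsv[...,1]>120); print("post",rect(o,P,.145,.165,(.61,-.247),.05))
E
```

```text
t 3.95 tcp [516.2  -9.9 347.7] yaw 2.47 tilt 0.38 F [-0.8  0.1 -1.1] gap 0.139
 -> shift [ -80.3 -122.9  107.7] turn -8.03
grip {'n': 6298, 'c': array([525.6, -11. ]), 'wh': array([79.5, 91. ]), 'ang': 41.8, 'mean': array([528.8,  -9.3, 208.3]), 'zpct': array([202.4, 203.9, 249.1])}
plate {'n': 4701, 'c': array([589.4, 140.3]), 'wh': array([49.8, 80.5]), 'ang': 9.9, 'mean': array([590.1, 139.4,  29.1]), 'zpct': array([27.7, 29. , 31. ])}
wood {'n': 1228, 'c': array([587.5, 137.8]), 'wh': array([64.3, 89. ]), 'ang': 10.7, 'mean': array([588.7, 118.5,  23.2]), 'zpct': array([21.5, 23.2, 25.5])}
rails {'n': 2998, 'c': array([ 582.7, -158.2]), 'wh': array([ 89.2, 100. ]), 'ang': 81.9, 'mean': array([ 567.1, -155.3,   23.3]), 'zpct': array([20.1, 23.6, 24.9])}
bar {'n': 6419, 'c': array([ 620.4, -163.5]), 'wh': array([ 89.5, 131.9]), 'ang': 81.7, 'mean': array([ 628.6, -157.7,    9.7]), 'zpct': array([ 8.2,  9.7, 11.1])}
piv {'n': 1225, 'c': array([ 651.1, -167.5]), 'wh': array([22.2, 15.4]), 'ang': 87.0, 'mean': array([ 651.3, -166.2,  116.7]), 'zpct': array([111.4, 117.4, 118.8])}h.py:13: RuntimeWarning: Mean of empty slice.
  return dict(n=len(p),c=np.round([cx,cy],1),wh=np.round([w,h],1),ang=round(a,1),mean=np.round(p.mean(0),1),zpct=np.round(np.percentile(p[:,2],[5,50,95]),1))
  ret = um.true_divide(
Traceback (most recent call last):
  File "h.py", line 13, in rect
    return dict(n=len(p),c=np.round([cx,cy],1),wh=np.round([w,h],1),ang=round(a,1),mean=np.round(p.mean(0),1),zpct=np.round(np.percentile(p[:,2],[5,50,95]),1))
                                                                                                                            ~~~~~~~~~~~~~^^^^^^^^^^^^^^^^^^
IndexError: index -1 is out of bounds for axis 0 with size 0
```

View pics/w2.png

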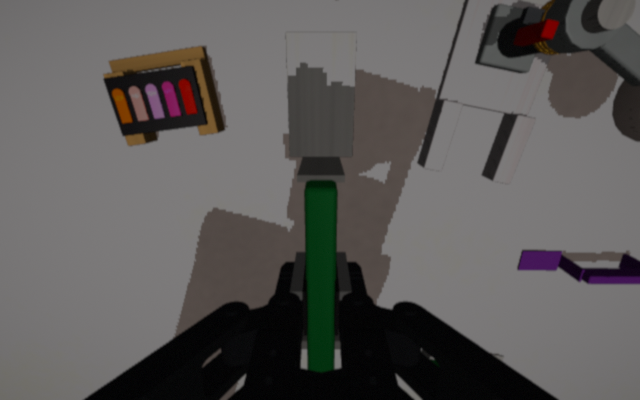

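The wrist view shows the spatula held straight, with the blade at (320,100). The plate is at (160,100), on the rack's rails, and the station rails are at (440–535,140). The plate measures 49.8×80.5 mm at (589,140), yaw 9.9°, which agrees with its given size. Next: the pre-insertion pose.

Request:
{"api": "servo_tool", "payload": {
  "rows": [
    [[-25, -25, 0], -2, -1],
    [[-50, -60, 0], -5, -1],
    [[-79, -95, 30], -7.5, -1],
    [[-79, -126, 60], -7.5, -1],
    [[-79, -126, 90], -7.5, -1],
    [[-79, -126, 107], -7.5, -1],
    [[-79, -126, 107], -7.5, -1],
    [[-79, -126, 107], -7.5, -1]
  ]
}}

```text
t: 4.8
tcp_pos: [0.4308, 0.1127, 0.2407]
tool_rot: [0.996, 0.087, -0.004, -0.002]
force: [0.2, 0.2, -0.6]
finger_gap: 0.135
```

```bash
python3 - <<'E'
from h import *
go(431.8,112.5,212,10)
d=np.load("w2.npz"); P=d["P"]; A=np.ones(P.shape[:2],bool)
print("blade",rect(A,P,.140,.160,(.60,-.007),.04))
hsv=cv2.cvtColor(d["im"],cv2.COLOR_BGR2HSV); g=(hsv[...,0]>40)&(hsv[...,0]<85)&(hsv[...,1]>100)
print("griptop",rect(g,P,.2,.208,(.52,-.012),.08))
# station rail tops split into the two rails, station yaw from rail points
k=(P[...,2]>.0215)&(P[...,2]<.027)&(np.hypot(P[...,0]-.563,P[...,1]+.155)<.07); p=P[k]*1000
for a in (-7.5,-8.,-8.5):
    r=np.radians(a); x=p[:,0]*np.cos(r)+p[:,1]*np.sin(r); y=-p[:,0]*np.sin(r)+p[:,1]*np.cos(r)
    print(a,"x",np.round(np.percentile(x,[.5,1,50,99,99.5]),1)); 
    h,e=np.histogram(y,bins=np.arange(-130,-20,2)); print([(int(e[i]),int(h[i])) for i in range(len(h)) if h[i]>5])
E
```

```text
t 4.8 tcp [430.8 112.7 240.7] yaw 9.96 tilt 0.55 F [ 0.2  0.2 -0.6] gap 0.135
 -> shift [ 1.   0.4 28.7] turn -0.04
blade {'n': 8455, 'c': array([600.,  -6.]), 'wh': array([60.5, 34.1]), 'ang': 2.5, 'mean': array([601.4,  -5.9, 150.5]), 'zpct': array([149.4, 150.5, 151.6])}
griptop {'n': 5379, 'c': array([523. ,  -8.5]), 'wh': array([33., 91.]), 'ang': 79.4, 'mean': array([528.4,  -9.1, 203.7]), 'zpct': array([202.6, 203.8, 204.8])}
-7.5 x [548.8 549.2 582.1 611.7 612.1]
[(-126, 42), (-124, 136), (-122, 143), (-120, 137), (-118, 138), (-116, 149), (-114, 143), (-112, 132), (-110, 161), (-108, 164), (-56, 39), (-54, 147), (-52, 146), (-50, 143), (-48, 155), (-46, 143), (-44, 146), (-42, 151), (-40, 150), (-38, 136)]
-8.0 x [549.5 549.8 582.8 612.4 612.7]
[(-120, 95), (-118, 149), (-116, 140), (-114, 137), (-112, 142), (-110, 146), (-108, 141), (-106, 141), (-104, 173), (-102, 80), (-50, 104), (-48, 154), (-46, 144), (-44, 145), (-42, 143), (-40, 148), (-38, 155), (-36, 145), (-34, 166), (-32, 52)]
-8.5 x [550.  550.5 583.4 613.  613.5]
[(-116, 32), (-114, 136), (-112, 133), (-110, 146), (-108, 138), (-106, 152), (-104, 139), (-102, 137), (-100, 147), (-98, 182), (-46, 26), (-44, 149), (-42, 142), (-40, 151), (-38, 139), (-36, 150), (-34, 152), (-32, 151), (-30, 147), (-28, 150)]
```

Station: bed (565.0, −155.4), yaw −8.0°. The rails show 64×88 mm and the gap 52 mm, as given. The blade sits 84 mm ahead of the TCP and is centred. Next: lower and insert.

Request:
{"api": "servo_tool", "payload": {
  "rows": [
    [[1, 0, 15], 0, -1],
    [[1, 0, 28], 0, -1],
    [[1, 0, 28], 0, -1],
    [[1, 0, 28], 0, -1]
  ]
}}

```text
t: 5.2
tcp_pos: [0.4317, 0.1127, 0.2134]
tool_rot: [0.996, 0.087, -0.004, -0.002]
force: [-0.2, 0.3, -1.3]
finger_gap: 0.14
```

```bash
python3 - <<'E'
from h import *
go(506.2,125.6,212,10)
E
```

```text
t 5.2 tcp [431.7 112.7 213.4] yaw 9.93 tilt 0.51 F [-0.2  0.3 -1.3] gap 0.14
 -> shift [75.6  0.2  1.4] turn -0.07
```

Request:
{"api": "servo_tool", "payload": {
  "rows": [
    [[10, 0, 1], 0, -1],
    [[22, 0, 1], 0, -1],
    [[35, 0, 1], 0, -1],
    [[48, 0, 1], 0, -1],
    [[60, 0, 1], 0, -1],
    [[70, 0, 1], 0, -1],
    [[75.5, 0, 1], 0, -1],
    [[75.5, 0, 1], 0, -1]
  ]
}}

```text
t: 6.0
tcp_pos: [0.5072, 0.1259, 0.2121]
tool_rot: [0.996, 0.087, -0.003, -0.002]
force: [-0.1, 0.3, 0.1]
finger_gap: 0.14
```

```bash
python3 - <<'E'
from h import *
go(506.2,125.6,212,10)
s=snapshot("wrist"); cv2.imwrite("pics/w3.png",s["image"]); P=pts(s); A=np.ones(P.shape[:2],bool)
print("plate",rect(A,P,.0275,.036,(.588,.138),.07))
E
```

```text
t 6.0 tcp [507.2 125.9 212.1] yaw 9.93 tilt 0.41 F [-0.1  0.3  0.1] gap 0.14
 -> shift [-1.   0.1  0.1] turn -0.07
plate {'n': 18603, 'c': array([586.9, 140.5]), 'wh': array([54.9, 80. ]), 'ang': 10.0, 'mean': array([590.5, 141. ,  29.3]), 'zpct': array([27.8, 29.1, 31.3])}
```

View pics/w3.png

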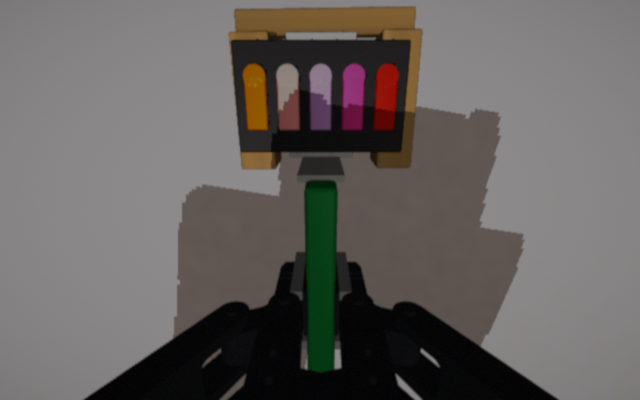

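The wrist view shows the blade under the plate. Its tip shows behind the plate at (320,36) and its root in front at (320,154), both centred. The neck isn't touching. Next: lift gently.

Request:
{"api": "servo_tool", "payload": {
  "rows": [
    [[-1, 0, -4], 0, -1],
    [[-1, 0, -7], 0, -1],
    [[-1, 0, -10], 0, -1],
    [[-1, 0, -14], 0, -1],
    [[-1, 0, -20], 0, -1],
    [[-1, 0, -28], 0, -1],
    [[-1, 0, -36], 0, -1],
    [[-1, 0, -40], 0, -1]
  ]
}}

```text
t: 6.85
tcp_pos: [0.5059, 0.1255, 0.2531]
tool_rot: [0.996, 0.087, -0.003, -0.002]
force: [0.0, 0.6, -1.7]
finger_gap: 0.139
```

```bash
python3 - <<'E'
from h import *
go(480.8,-143.6,260,-8)
s=snapshot("wrist"); cv2.imwrite("pics/w4.png",s["image"]); P=pts(s); A=np.ones(P.shape[:2],bool)
t,y,_=pose(); u=np.array([np.cos(np.radians(y)),np.sin(np.radians(y))]); c=t["tcp_pos"][:2]+.084*u
print("blade c",c); r=rect(A,P,.045,.073,c,.055); print(r)
E
```

```text
t 6.85 tcp [505.9 125.5 253.1] yaw 9.94 tilt 0.42 F [ 0.   0.6 -1.7] gap 0.139
 -> shift [-71.1 260.8  -6.9] turn 17.94
blade c [0.58872875 0.14004212]
{'n': 18856, 'c': array([588.1, 140.5]), 'wh': array([60.1, 80.7]), 'ang': 10.1, 'mean': array([590.8, 140.8,  61.1]), 'zpct': array([56.5, 61.1, 63.4])}
```

Request:
{"api": "servo_tool", "payload": {
  "rows": [
    [[-1, 3, -1], 0.2, -1],
    [[-3, 12, -3], 0.8, -1],
    [[-8, 27, -5], 1.8, -1],
    [[-13, 46, -7], 3, -1],
    [[-18, 65, -7], 4.3, -1],
    [[-22, 79, -7], 5.3, -1],
    [[-24, 87, -7], 5.8, -1],
    [[-25, 90, -7], 6, -1]
  ]
}}

```text
t: 7.7
tcp_pos: [0.4969, 0.0316, 0.26]
tool_rot: [0.999, 0.033, -0.003, -0.002]
force: [0.5, 0.4, -1.4]
finger_gap: 0.136
```

```bash
python3 - <<'E'
from h import *
go(481.3,-143.6,260,-8)
s=snapshot("wrist"); P=pts(s); A=np.ones(P.shape[:2],bool)
t,y,_=pose(); u=np.array([np.cos(np.radians(y)),np.sin(np.radians(y))]); c=t["tcp_pos"][:2]+.084*u
zt=t["tcp_pos"][2]-.199; print("blade c",c,zt); r=rect(A,P,zt+.0045,zt+.014,c,.055); print(r)
E
```

```text
t 7.7 tcp [496.9  31.6 260. ] yaw 3.83 tilt 0.4 F [ 0.5  0.4 -1.4] gap 0.136
 -> shift [-27.3 173.7  -0. ] turn 11.83
blade c [0.58069646 0.03738368] 0.06096029961028909
{'n': 17645, 'c': array([579.2,  37.5]), 'wh': array([58. , 80.3]), 'ang': 3.8, 'mean': array([584.3,  37.7,  68.3]), 'zpct': array([66.6, 68.1, 70.3])}
```

Request:
{"api": "servo_tool", "payload": {
  "rows": [
    [[0, 3, 0], 0.2, -1],
    [[-2, 12, 0], 0.8, -1],
    [[-4, 27, 0], 1.8, -1],
    [[-7, 46, 0], 3, -1],
    [[-10, 65, 0], 4.3, -1],
    [[-12, 79, 0], 5.3, -1],
    [[-13, 86, 0], 5.8, -1],
    [[-14, 88, 0], 6, -1]
  ]
}}

```text
t: 8.55
tcp_pos: [0.4889, -0.0577, 0.2598]
tool_rot: [1.0, -0.019, -0.003, -0.002]
force: [0.3, 0.1, -1.3]
finger_gap: 0.136
```

```bash
python3 - <<'E'
from h import *
go(481.3,-143.6,260,-8)
E
```

```text
t 8.55 tcp [488.9 -57.7 259.8] yaw -2.22 tilt 0.38 F [ 0.3  0.1 -1.3] gap 0.136
 -> shift [-4.3 86.2 -0.2] turn 5.78
```

Request:
{"api": "servo_tool", "payload": {
  "rows": [
    [[0, 3, 0], 0.2, -1],
    [[-1, 12, 0], 0.8, -1],
    [[-2, 27, 0], 1.8, -1],
    [[-3, 45, 0], 3, -1],
    [[-4, 64, 0], 4.2, -1],
    [[-4, 77, 0], 5.2, -1],
    [[-4, 84, 0], 5.6, -1],
    [[-4, 86, 0], 5.8, -1]
  ]
}}

```text
t: 9.35
tcp_pos: [0.4817, -0.1441, 0.2595]
tool_rot: [0.998, -0.07, -0.003, -0.001]
force: [0.8, 0.1, -0.4]
finger_gap: 0.14
```

```bash
cat >> h.py <<'E'
def plate(s,P,zu,c):
    """plate pose from black pixels (top face without neck)"""
    hsv=cv2.cvtColor(s["image"],cv2.COLOR_BGR2HSV)
    k=(P[...,2]>zu+.002)&(P[...,2]<zu+.011)&(np.hypot(P[...,0]-c[0],P[...,1]-c[1])<.06)
    m=(k&((hsv[...,2]<60)|(hsv[...,1]>60))).astype(np.uint8); m=cv2.morphologyEx(m,cv2.MORPH_CLOSE,np.ones((15,15),np.uint8)); m=cv2.morphologyEx(m,cv2.MORPH_OPEN,np.ones((25,41),np.uint8))
    return rect((m>0),P,zu+.001,zu+.012,c,.07)
E
python3 - <<'E'
from h import *
go(481.3,-143.6,260,-8)
s=snapshot("wrist"); cv2.imwrite("pics/w5.png",s["image"]); P=pts(s)
t,y,_=pose(); u=np.array([np.cos(np.radians(y)),np.sin(np.radians(y))]); c=t["tcp_pos"][:2]+.084*u
print(plate(s,P,t["tcp_pos"][2]-.196,c), "want 565.0 -155.4 82.0")
E
```

```text
t 9.35 tcp [ 481.7 -144.1  259.5] yaw -8.08 tilt 0.37 F [ 0.8  0.1 -0.4] gap 0.14
 -> shift [-0.4 -0.4 -0.5] turn -0.08
{'n': 17025, 'c': array([ 566.8, -156.3]), 'wh': array([79.8, 49.4]), 'ang': 81.8, 'mean': array([ 568.1, -156.4,   67.9]), 'zpct': array([66.2, 67.7, 69.9])} want 565.0 -155.4 82.0
```

View pics/w5.png

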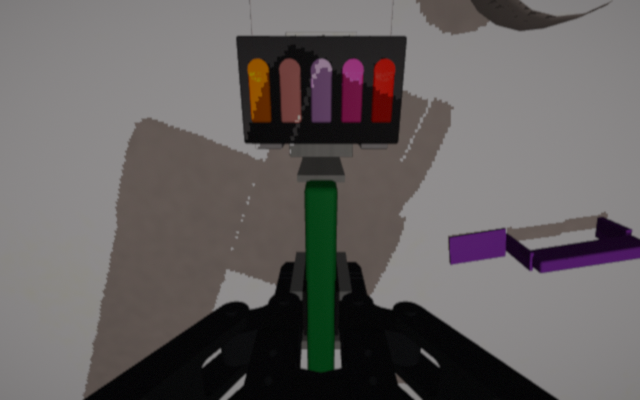

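The wrist view shows the plate on the blade at (320,90), just over the bed and square to it. It's about 2 mm too far forward, so I'll correct that and lower.

Request:
{"api": "servo_tool", "payload": {
  "rows": [
    [[-1, -0.5, 4], 0, -1],
    [[-2, -0.6, 12], 0, -1],
    [[-2, -0.6, 21], 0, -1],
    [[-2, -0.6, 28], 0, -1],
    [[-2, -0.6, 32], 0, -1],
    [[-2, -0.6, 34], 0, -1],
    [[-2, -0.6, 34], 0, -1]
  ]
}}

```text
t: 10.1
tcp_pos: [0.4795, -0.1428, 0.2251]
tool_rot: [0.998, -0.07, -0.003, -0.002]
force: [-1.0, 0.7, -1.9]
finger_gap: 0.134
```

```bash
python3 - <<'E'
from h import *
go(481.3,-143.6,213,-8)
s=snapshot("wrist"); P=pts(s)
t,y,_=pose(); u=np.array([np.cos(np.radians(y)),np.sin(np.radians(y))]); c=t["tcp_pos"][:2]+.084*u
print(plate(s,P,t["tcp_pos"][2]-.196,c), "want 565.0 -155.4 82.0")
k=(P[...,2]>.0215)&(P[...,2]<.026)&(np.hypot(P[...,0]-.563,P[...,1]+.155)<.07); p=P[k]*1000
r=np.radians(-8); x=p[:,0]*np.cos(r)+p[:,1]*np.sin(r); yy=-p[:,0]*np.sin(r)+p[:,1]*np.cos(r)
print("rails x",np.round(np.percentile(x,[.5,50,99.5]),1),"y",np.round(np.percentile(yy,[.5,50,99.5]),1))
E
```

```text
t 10.1 tcp [ 479.5 -142.8  225.1] yaw -8.06 tilt 0.42 F [-1.   0.7 -1.9] gap 0.134
 -> shift [ 1.9  0.5 12.1] turn -0.06
{'n': 17047, 'c': array([ 564.5, -154.7]), 'wh': array([80. , 49.4]), 'ang': 81.9, 'mean': array([ 565.8, -155. ,   33.4]), 'zpct': array([31.7, 33.2, 35.4])} want 565.0 -155.4 82.0
rails x [549.1 591.  612.6] y [-119.6 -106.5  -31.8]
```

Request:
{"api": "servo_tool", "payload": {
  "rows": [
    [[0.4, 0.8, 1], 0, -1],
    [[0.4, 0.8, 3], 0, -1],
    [[0.4, 0.8, 5], 0, -1],
    [[0.4, 0.8, 7], 0, -1],
    [[0.4, 0.8, 9], 0, -1],
    [[0.4, 0.8, 11], 0, -1],
    [[0.4, 0.8, 12], 0, -1],
    [[0.4, 0.8, 12], 0, -1]
  ]
}}

```text
t: 10.95
tcp_pos: [0.4797, -0.1436, 0.2132]
tool_rot: [0.998, -0.07, -0.003, -0.002]
force: [0.0, -0.4, -0.5]
finger_gap: 0.138
```

```bash
python3 - <<'E'
from h import *
go(481.3,-143.6,213,-8)
s=snapshot("wrist"); P=pts(s)
print(plate(s,P,.024,(.564,-.155)), "want 565.0 -155.4 82.0")
E
```

```text
t 10.95 tcp [ 479.7 -143.6  213.2] yaw -8.06 tilt 0.41 F [ 0.  -0.4 -0.5] gap 0.138
 -> shift [ 1.6 -0.2  0.2] turn -0.06
{'n': 18955, 'c': array([ 565.5, -156. ]), 'wh': array([80.2, 49.4]), 'ang': 81.9, 'mean': array([ 566.6, -155.9,   29.3]), 'zpct': array([27.6, 29.1, 31.3])} want 565.0 -155.4 82.0
```

The plate rests on the bed rails: top at 29 mm, within 1 mm of centre, square. Next: pull the blade out.

Request:
{"api": "servo_tool", "payload": {
  "rows": [
    [[-5, 0, 0], 0, -1],
    [[-15, 0, 0], 0, -1],
    [[-28, 0, 0], 0, -1],
    [[-42, 0, 0], 0, -1],
    [[-56, 0, 0], 0, -1],
    [[-70, 0, 0], 0, -1],
    [[-82, 0, 0], 0, -1],
    [[-88, 0, 0], 0, -1]
  ]
}}

```text
t: 11.8
tcp_pos: [0.391, -0.1308, 0.214]
tool_rot: [0.997, -0.071, -0.004, -0.002]
force: [0.6, 0.2, -0.8]
finger_gap: 0.137
```

```bash
python3 - <<'E'
from h import *
go(440,-25,230,0)
s=snapshot("wrist"); P=pts(s); print(plate(s,P,.024,(.564,-.155)), "want 565.0 -155.4 82.0")
E
```

```text
t 11.8 tcp [ 391.  -130.8  214. ] yaw -8.09 tilt 0.52 F [ 0.6  0.2 -0.8] gap 0.137
 -> shift [  33.6 -111.6  -16. ] turn -8.09h.py:13: RuntimeWarning: Mean of empty slice.
  return dict(n=len(p),c=np.round([cx,cy],1),wh=np.round([w,h],1),ang=round(a,1),mean=np.round(p.mean(0),1),zpct=np.round(np.percentile(p[:,2],[5,50,95]),1))
  ret = um.true_divide(
Traceback (most recent call last):
  File "h.py", line 26, in plate
    return rect((m>0),P,zu+.001,zu+.012,c,.07)
  File "h.py", line 13, in rect
    return dict(n=len(p),c=np.round([cx,cy],1),wh=np.round([w,h],1),ang=round(a,1),mean=np.round(p.mean(0),1),zpct=np.round(np.percentile(p[:,2],[5,50,95]),1))
                                                                                                                            ~~~~~~~~~~~~~^^^^^^^^^^^^^^^^^^
IndexError: index -1 is out of bounds for axis 0 with size 0
```

Request:
{"api": "servo_tool", "payload": {
  "rows": [
    [[0, -8, -8], -1, -1],
    [[0, -28, -16], -2.5, -1],
    [[0, -55, -16], -4.5, -1],
    [[8, -80, -16], -6.5, -1],
    [[20, -100, -16], -8, -1],
    [[30, -110, -16], -8, -1],
    [[33.6, -112, -10], -8, -1],
    [[33.6, -112, -4], -8, -1]
  ]
}}

```text
t: 12.65
tcp_pos: [0.4406, -0.0246, 0.2179]
tool_rot: [1.0, -0.0, -0.003, -0.002]
force: [-0.6, -0.4, -0.8]
finger_gap: 0.141
```

```bash
python3 - <<'E'
from h import *
go(440,-25,199.4,0)
s=snapshot("wrist"); P=pts(s); 
t,y,_=pose(); A=np.ones(P.shape[:2],bool); u=np.array([np.cos(np.radians(y)),np.sin(np.radians(y))]); c=t["tcp_pos"][:2]+.084*u
k=(np.hypot(P[...,0]-c[0],P[...,1]-c[1])<.016)&(P[...,2]>.01)&(P[...,2]<.05); p=P[k]; X=np.c_[p[:,:2]-c,np.ones(len(p))]; print("blade plane slope,z",np.linalg.lstsq(X,p[:,2],rcond=None)[0], len(p))
E
```

```text
t 12.65 tcp [440.6 -24.6 217.9] yaw -0.04 tilt 0.46 F [-0.6 -0.4 -0.8] gap 0.141
 -> shift [-0.6  0.4 18.5] turn -0.04
blade plane slope,z [-0.00643809  0.0009755   0.02058907] 3268
```

Request:
{"api": "servo_tool", "payload": {
  "rows": [
    [[0, 0, 5], 0, -1],
    [[0, 0, 10], 0, -1],
    [[0, 0, 14], 0, -1],
    [[0, 0, 16], 0, -1],
    [[0, 0, 17.5], 0, -1],
    [[0, 0, 18], 0, -1],
    [[0, 0, 18], 0, -1]
  ]
}}

```text
t: 13.4
tcp_pos: [0.439, -0.0247, 0.1995]
tool_rot: [1.0, -0.001, -0.005, -0.003]
force: [-2.7, -1.1, 5.0]
finger_gap: 0.136
```

```bash
python3 - <<'E'
from h import *
go(440,-25,199.4,0)
E
```

```text
t 13.4 tcp [439.  -24.7 199.5] yaw -0.12 tilt 0.66 F [-2.7 -1.1  5. ] gap 0.136
 -> shift [1.  0.3 0.1] turn -0.12
```

Request:
{"api": "servo_tool", "payload": {
  "rows": [
    [[0, 0, 0], 0, 0],
    [[0, 0, 0], 0, 0.6],
    [[0, 0, 0], 0, 1],
    [[0, 0, 0], 0, 1],
    [[0, 0, -5], 0, 1],
    [[0, 0, -30], 0, 1],
    [[0, 0, -70], 0, 1],
    [[0, 0, -110], 0, 1]
  ]
}}

```text
t: 14.2
tcp_pos: [0.4397, -0.0252, 0.3105]
tool_rot: [1.0, -0.001, -0.006, -0.003]
force: [1.2, -1.3, 0.1]
finger_gap: 1.002
```

```bash
python3 - <<'E'
from h import *
go(520,-150,360,0)
s=snapshot("wrist"); P=pts(s); A=np.ones(P.shape[:2],bool); hsv=cv2.cvtColor(s["image"],cv2.COLOR_BGR2HSV)
g=(hsv[...,0]>40)&(hsv[...,0]<85)&(hsv[...,1]>100)
print("grip",rect(g,P,.045,.065,(.44,-.025),.08)); print("blade",rect(A,P,.0015,.0055,(.524,-.025),.02))
E
```

```text
t 14.2 tcp [439.7 -25.2 310.5] yaw -0.12 tilt 0.79 F [ 1.2 -1.3  0.1] gap 1.002
 -> shift [ 80.5 124.7 -49.5] turn -0.12
grip {'n': 1886, 'c': array([440.9, -24.3]), 'wh': array([12.2, 99.1]), 'ang': 89.4, 'mean': array([444.4, -24. ,  55.5]), 'zpct': array([54.4, 55.5, 56.5])}
blade {'n': 1593, 'c': array([524.1, -24.4]), 'wh': array([39. , 33.7]), 'ang': 1.1, 'mean': array([524.4, -24.8,   2.6]), 'zpct': array([1.7, 2.6, 3.6])}
```

The spatula is flat on the bench: blade top at 2.6 mm, grip top at 55.5 mm. Next: move above the orange post with the jaws across the swing tangent.

Request:
{"api": "servo_tool", "payload": {
  "rows": [
    [[0, 20, -50], -6, 1],
    [[30, 55, -50], -14, 1],
    [[65, 95, -50], -22, 1],
    [[100, 135, -50], -30, 1],
    [[135, 175, -50], -38, 1],
    [[155, 205, -50], -46, 1],
    [[165, 220, -50], -54, 1],
    [[167, 221, -50], -60, 1]
  ]
}}

```text
t: 15.05
tcp_pos: [0.6091, -0.2496, 0.3646]
tool_rot: [0.866, 0.5, 0.0, -0.0]
force: [-0.8, 0.7, -0.7]
finger_gap: 0.998
```

```bash
python3 - <<'E'
from h import *
go(607.5,-246,360,60.3)
s=snapshot("wrist"); cv2.imwrite("pics/w6.png",s["image"]); P=pts(s); A=np.ones(P.shape[:2],bool); hsv=cv2.cvtColor(s["image"],cv2.COLOR_BGR2HSV)
o=(hsv[...,0]>3)&(hsv[...,0]<22)&(hsv[...,1]>120)
for nm,a in dict(post=(o,.150,.158,(.607,-.246),.03),head=(A,.102,.109,(.607,-.246),.05),mid=(A,.08,.2,(.63,-.207),.01),piv=(A,.11,.125,(.653,-.168),.03)).items():
    try: print(nm,rect(a[0],P,*a[1:]))
    except Exception as e: print(nm,"none")
try: print(plate(s,P,.024,(.564,-.155)))
except Exception: print("no plate")
s=snapshot("top"); cv2.imwrite("pics/t6.png",cv2.resize(s["image"][130:290,230:490],None,fx=3,fy=3))
E
```

```text
t 15.05 tcp [ 609.1 -249.6  364.6] yaw 60.06 tilt 0.06 F [-0.8  0.7 -0.7] gap 0.998
 -> shift [ 2.3 -3.2  4.6] turn -0.24
post {'n': 542, 'c': array([ 610.2, -246.2]), 'wh': array([17.3, 16.2]), 'ang': 60.5, 'mean': array([ 610.4, -245.6,  153.4]), 'zpct': array([151.7, 153.5, 154.5])}
head {'n': 3516, 'c': array([ 609.8, -238.9]), 'wh': array([60.5, 75.1]), 'ang': 1.5, 'mean': array([ 613.4, -240.3,  105.3]), 'zpct': array([102.8, 105.5, 106.6])}
mid {'n': 510, 'c': array([ 630.8, -207.6]), 'wh': array([19.7, 16.7]), 'ang': 60.5, 'mean': array([ 630.7, -207.2,  101.6]), 'zpct': array([100.3, 101.6, 102.7])}
piv {'n': 780, 'c': array([ 653.6, -168. ]), 'wh': array([19.6, 19.1]), 'ang': 60.4, 'mean': array([ 653.7, -168. ,  117.4]), 'zpct': array([116.4, 117.5, 118.5])}
{'n': 3589, 'c': array([ 565.6, -156. ]), 'wh': array([64.9, 59.8]), 'ang': 60.1, 'mean': array([ 566.4, -155.1,   29.3]), 'zpct': array([27.5, 29.2, 31.4])}
```

View pics/w6.png

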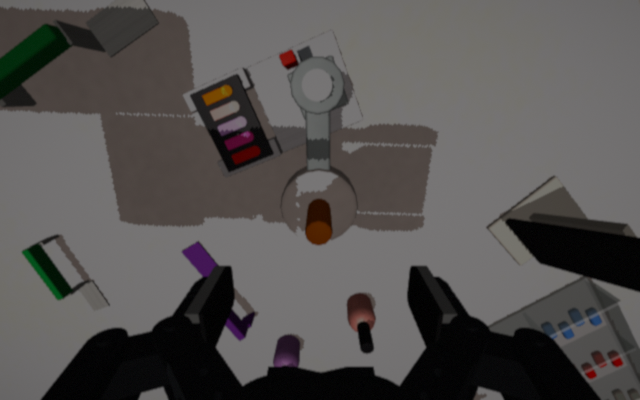

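The wrist view shows the orange post at (318,232), the lamp bar running to the pivot at (317,85) and the plate square on the bed at (228,122). The jaws straddle the post. Next: descend.

Request:
{"api": "servo_tool", "payload": {
  "rows": [
    [[3, -1, 15], -0.7, 1],
    [[3, -1, 40], -0.7, 1],
    [[3, -1, 62], -0.7, 1],
    [[3, -1, 74], -0.7, 1],
    [[3, -1, 76], -0.7, 1],
    [[3, -1, 76], -0.7, 1]
  ],
  "force": 70
}}

```text
t: 15.75
tcp_pos: [0.6087, -0.2439, 0.2886]
tool_rot: [0.864, 0.504, 0.0, -0.002]
force: [0.0, -0.3, -0.8]
finger_gap: 1.002
```

```bash
python3 - <<'E'
from h import *
go(610,-246.4,288,60.8)
E
```

```text
t 15.75 tcp [ 608.7 -243.9  288.6] yaw 60.52 tilt 0.19 F [ 0.  -0.3 -0.8] gap 1.002
 -> shift [-1.5  2.3  0.6] turn -0.28
```

View pics/t6.png

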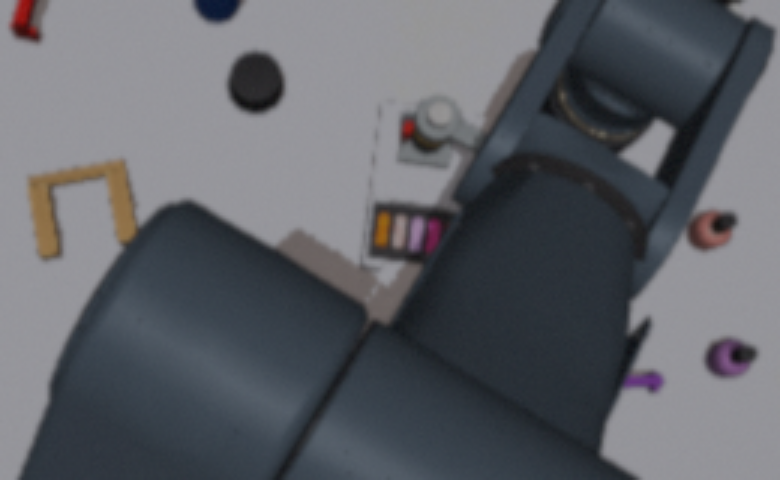

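The top view shows the empty rack (80,205), the plate on the bed (405,230) and the bystanders in place. Next: correct 2 mm and grip the post.

Request:
{"api": "servo_tool", "payload": {
  "rows": [
    [[-1.5, 2.3, 0.5], -0.3, 1],
    [[-1.5, 2.3, 0.5], -0.3, 0],
    [[-1.5, 2.3, 0.5], -0.3, -1],
    [[-1.5, 2.3, 0.5], -0.3, -1],
    [[-1.5, 2.3, 0.5], -0.3, -1],
    [[-1.5, 2.3, 0.5], -0.3, -1],
    [[-1.5, 2.3, 0.5], -0.3, -1]
  ]
}}

```text
t: 16.45
tcp_pos: [0.6099, -0.2463, 0.2885]
tool_rot: [0.862, 0.506, 0.0, -0.002]
force: [-1.4, 0.5, 2.4]
finger_gap: 0.194
```

```bash
cat >> h.py <<'E'
def arc(piv=(654,-168),R=90.,y0=-8.,to=(.25,.5)):
    """shifts along the lamp arc for arm angles th, keeping the grip's place relative to the arm"""
    s,y,t=pose(); p=s["tcp_pos"][:2]*1000; d=p-np.array(piv); th=np.radians(248.75+y0)-np.arctan2(d[1],d[0])%(2*np.pi)
    print("t",round(s["t"],2),"tcp",np.round(s["tcp_pos"]*1000,1),"yaw",round(y,2),"R",np.round(np.hypot(*d),1),"th",round(th,3),"F",np.round(s["force"],1),"gap",round(s["finger_gap"],3),"q6",round(s["q"][5],2))
    a=np.radians(y)
    for g in to:
        b=np.radians(248.75+y0)-g; e=np.array(piv)+R*np.array([np.cos(b),np.sin(b)])-p
        print(round(g,3),np.round([e[0]*np.cos(a)+e[1]*np.sin(a),e[0]*np.sin(a)-e[1]*np.cos(a)],1),"turn",round(np.degrees(g-th),1))
E
python3 -c "
from h import *
arc(to=np.arange(.05,.55,.05))"
```

```text
t 16.45 tcp [ 609.9 -246.3  288.5] yaw 60.82 R 89.9 th 0.002 F [-1.4  0.5  2.4] gap 0.194 q6 -0.05
0.05 [ 0.  -4.3] turn 2.7
0.1 [ 0.3 -8.8] turn 5.6
0.15 [  0.9 -13.2] turn 8.5
0.2 [  1.7 -17.7] turn 11.3
0.25 [  2.7 -22.1] turn 14.2
0.3 [  3.9 -26.4] turn 17.1
0.35 [  5.4 -30.7] turn 19.9
0.4 [  7.  -34.8] turn 22.8
0.45 [  8.9 -38.9] turn 25.7
0.5 [ 11.  -42.9] turn 28.5
```

Request:
{"api": "servo_tool", "payload": {
  "rows": [
    [[0, -4.3, 0], 2.7, -1],
    [[0.3, -8.8, 0], 5.6, -1],
    [[0.9, -13.2, 0], 8.5, -1],
    [[1.7, -17.7, 0], 11.3, -1],
    [[2.7, -22.1, 0], 14.2, -1],
    [[3.9, -26.4, 0], 17.1, -1],
    [[5.4, -30.7, 0], 19.9, -1],
    [[7, -34.8, 0], 22.8, -1]
  ]
}}

```text
t: 17.25
tcp_pos: [0.5833, -0.2237, 0.2885]
tool_rot: [0.946, 0.325, 0.0, -0.0]
force: [1.5, -1.6, -1.1]
finger_gap: 0.193
```

```bash
python3 -c "
from h import *
arc(to=np.arange(.45,.85,.05))"
```

```text
t 17.25 tcp [ 583.3 -223.7  288.5] yaw 37.96 R 90.0 th 0.393 F [ 1.5 -1.6 -1.1] gap 0.193 q6 0.36
0.45 [ 0.1 -5.2] turn 3.3
0.5 [ 0.4 -9.7] turn 6.2
0.55 [  1.  -14.1] turn 9.0
0.6 [  1.8 -18.5] turn 11.9
0.65 [  2.8 -22.9] turn 14.7
0.7 [  4.1 -27.3] turn 17.6
0.75 [  5.5 -31.5] turn 20.5
0.8 [  7.2 -35.7] turn 23.3
```

Request:
{"api": "servo_tool", "payload": {
  "rows": [
    [[0.1, -5.2, 0], 3.3, -1],
    [[0.4, -9.7, 0], 6.2, -1],
    [[1, -14.1, 0], 9, -1],
    [[1.8, -18.5, 0], 11.9, -1],
    [[2.8, -22.9, 0], 14.7, -1],
    [[4.1, -27.3, 0], 17.6, -1],
    [[5.5, -31.5, 0], 20.5, -1],
    [[7.2, -35.7, 0], 23.3, -1]
  ]
}}

```text
t: 18.05
tcp_pos: [0.5672, -0.1917, 0.2885]
tool_rot: [0.992, 0.127, 0.0, 0.001]
force: [0.3, -3.6, -1.1]
finger_gap: 0.19
```

```bash
python3 -c "
from h import *
arc(to=np.arange(.85,1.25,.05))"
```

```text
t 18.05 tcp [ 567.2 -191.7  288.5] yaw 14.63 R 90.0 th 0.793 F [ 0.3 -3.6 -1.1] gap 0.19 q6 0.8
0.85 [ 0.1 -5.1] turn 3.2
0.9 [ 0.4 -9.6] turn 6.1
0.95 [  1. -14.] turn 9.0
1.0 [  1.7 -18.5] turn 11.8
1.05 [  2.7 -22.9] turn 14.7
1.1 [  3.9 -27.2] turn 17.6
1.15 [  5.3 -31.5] turn 20.4
1.2 [  6.9 -35.7] turn 23.3
```

Request:
{"api": "servo_tool", "payload": {
  "rows": [
    [[0.1, -5.1, 0], 3.2, -1],
    [[0.4, -9.6, 0], 6.1, -1],
    [[1, -14, 0], 9, -1],
    [[1.7, -18.5, 0], 11.8, -1],
    [[2.7, -22.9, 0], 14.7, -1],
    [[3.9, -27.2, 0], 17.6, -1],
    [[5.3, -31.5, 0], 20.4, -1],
    [[6.2, -34, 0], 22, -1]
  ]
}}

```text
t: 18.85
tcp_pos: [0.5645, -0.1578, 0.2885]
tool_rot: [0.998, -0.064, 0.0, 0.002]
force: [-1.2, -3.2, 0.5]
finger_gap: 0.193
```

```bash
python3 -c "
from h import *
arc(to=(1.19,1.2,1.21,1.22,1.23,1.24))"
```

```text
t 18.85 tcp [ 564.5 -157.8  288.5] yaw -7.34 R 90.1 th 1.174 F [-1.2 -3.2  0.5] gap 0.193 q6 1.24
1.19 [ 0.  -1.4] turn 0.9
1.2 [ 0.1 -2.3] turn 1.5
1.21 [ 0.1 -3.2] turn 2.1
1.22 [ 0.1 -4.1] turn 2.6
1.23 [ 0.1 -5. ] turn 3.2
1.24 [ 0.2 -5.9] turn 3.8
```

Request:
{"api": "servo_tool", "payload": {
  "rows": [
    [[0, -1, 0], 0.7, -1],
    [[0, -2, 0], 1.4, -1],
    [[0, -3, 0], 1.6, -1],
    [[0, -3.5, 0], 1.6, -1],
    [[0, -3.5, 0], 1.6, -1]
  ]
}}

```text
t: 19.35
tcp_pos: [0.5649, -0.1549, 0.2885]
tool_rot: [0.997, -0.078, 0.0, 0.002]
force: [-1.5, -5.7, -0.2]
finger_gap: 0.194
```

```bash
python3 -c "
from h import *
arc(to=(1.2,1.22,1.24))"
```

```text
t 19.35 tcp [ 564.9 -154.9  288.5] yaw -8.92 R 90.0 th 1.206 F [-1.5 -5.7 -0.2] gap 0.194 q6 1.27
1.2 [0.  0.6] turn -0.4
1.22 [ 0.  -1.2] turn 0.8
1.24 [ 0.1 -3. ] turn 1.9
```

Request:
{"api": "servo_tool", "payload": {
  "rows": [
    [[0, -1, 0], 0, -1],
    [[0, -2, 0], 0, -1],
    [[0, -2, 0], 0, -1],
    [[0, -2, 0], 0, -1]
  ]
}}

```text
t: 19.75
tcp_pos: [0.565, -0.1544, 0.2885]
tool_rot: [0.997, -0.077, 0.0, 0.003]
force: [-2.7, -7.8, 0.3]
finger_gap: 0.193
```

```bash
python3 -c "
from h import *
arc(to=(1.2,1.22,1.24))"
```

```text
t 19.75 tcp [ 565.  -154.4  288.5] yaw -8.89 R 90.0 th 1.212 F [-2.7 -7.8  0.3] gap 0.193 q6 1.28
1.2 [0.1 1.1] turn -0.7
1.22 [ 0.  -0.7] turn 0.4
1.24 [ 0.1 -2.5] turn 1.6
```

Request:
{"api": "servo_tool", "payload": {
  "rows": [
    [[0, -2, 0], 0, -1],
    [[0, -4, 0], 0, -1],
    [[0, -4, 0], 0, -1],
    [[0, -4, 0], 0, -1],
    [[0, -4, 0], 0, -1]
  ]
}}

```text
t: 20.25
tcp_pos: [0.5652, -0.1533, 0.2885]
tool_rot: [0.997, -0.077, -0.0, 0.006]
force: [-4.1, -14.1, -0.7]
finger_gap: 0.189
```

```bash
python3 - <<'E'
from h import *
arc(to=(1.2,))
s=snapshot("side"); cv2.imwrite("pics/s7.png",cv2.resize(s["image"][130:330,230:490],None,fx=3,fy=3)); 
arc(to=(1.2,))
w=snapshot("wrist"); cv2.imwrite("pics/w7.png",w["image"])
P=pts(w); A=np.ones(P.shape[:2],bool)
for n,S in (("side",s),("wrist",w)):
    Q=pts(S)
    try: print(n,"head",rect(A,Q,.095,.11,(.565,-.155),.045)); print(plate(S,Q,.024,(.564,-.155)))
    except Exception: print(n,"none")
E
```

```text
t 20.25 tcp [ 565.2 -153.3  288.5] yaw -8.86 R 90.0 th 1.224 F [ -4.1 -14.1  -0.7] gap 0.189 q6 1.28
1.2 [-0.   2.2] turn -1.4
t 20.3 tcp [ 565.2 -153.3  288.5] yaw -8.86 R 90.0 th 1.224 F [ -4.3 -14.   -0.1] gap 0.192 q6 1.28
1.2 [-0.   2.2] turn -1.4
side head {'n': 253, 'c': array([ 567. , -162.6]), 'wh': array([55.8, 74.2]), 'ang': 59.1, 'mean': array([ 563.9, -162.9,  105.1]), 'zpct': array([ 97.4, 105.8, 109.5])}
side none
wrist head {'n': 5635, 'c': array([ 581.4, -158.2]), 'wh': array([61.5, 56.5]), 'ang': 80.9, 'mean': array([ 582.8, -158.2,  104.4]), 'zpct': array([100.6, 105.2, 106.5])}
wrist noneh.py:13: RuntimeWarning: Mean of empty slice.
  return dict(n=len(p),c=np.round([cx,cy],1),wh=np.round([w,h],1),ang=round(a,1),mean=np.round(p.mean(0),1),zpct=np.round(np.percentile(p[:,2],[5,50,95]),1))
  ret = um.true_divide(
```

View pics/s7.png

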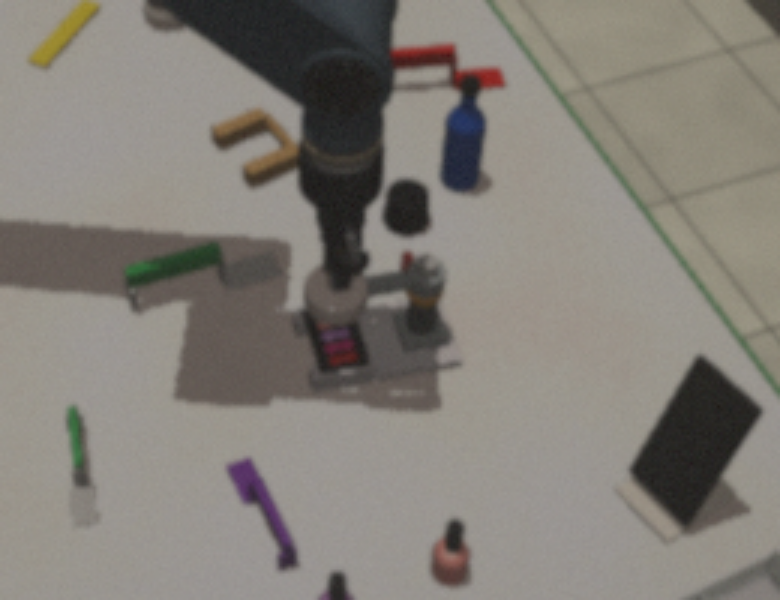

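View pics/w7.png

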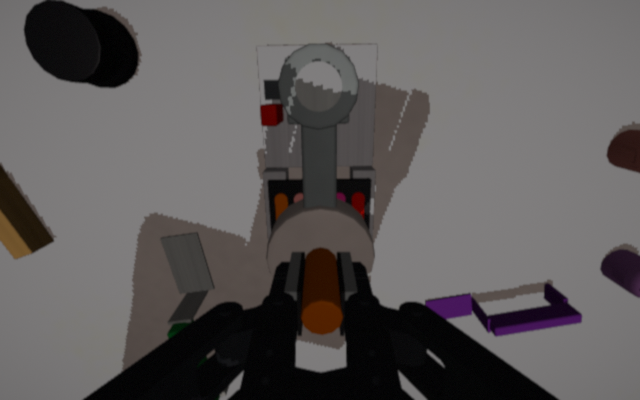

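Side view: the lamp is over the plate at (337,300), the post is gripped, the spatula lies flat at (205,265), and the rack and bystanders stand undisturbed. Wrist view: the lamp bar (319,165) lies along the station's centreline, with the plate square beneath it. The push is steady at 14.6 N against a 7 N spring, with the tool stalled, so the arm is on its stop. Handing in.

```bash
python3 -c "
from h import *
arc(to=()); print(sign_off())"
```

```text
t 20.35 tcp [ 565.2 -153.3  288.5] yaw -8.86 R 90.0 th 1.224 F [ -5.7 -13.3  -1.1] gap 0.195 q6 1.28
the job is handed in; nothing more can be done
None
```

I finished the job and handed it in at 20.4 s, with the gripper still holding the lamp arm against its stop.

- **Plate:** I slid the large green spatula under it, lifted it and set it on the lamp bed. After I lowered it, the plate measured within about 1 mm of centre and 0.1° of square, with its top at 29 mm. The gripper never touched it. The first measurement after pulling the blade out failed because the plate was out of view. A later wrist view from above the lamp post showed it still square, with its centre within about 1 mm.
- **Spatula:** it lies flat on the bench, blade top at 2.6 mm and grip top at 55.5 mm.
- **Lamp arm:** I gripped the orange post and swung it until it stalled. The push held steady at about 14.5 N, roughly twice the spring's 7 N at the stop. The angle worked out from the gripper position was 1.22 rad. The stop is at 1.2 rad, and I put the difference down to the push and measuring error.
- **Not measured at the end:** the lamp head hid the plate from the final plate measurement. In the last pictures it looked square under the lamp, and the bystanders in view looked undisturbed. I did not measure the bystanders, and the jar by the nail file was only partly in view.

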